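# Knock a stuck adapter out of a dry-bath block

## Task

The white tube adapter is stuck in the well of the clamped aluminium block: take the steel drift rod from its holder, push it through the small knock-out hole in the back of the block and drive the adapter out of the well's open mouth, so that it drops into the catch tray. Then draw the rod completely out of the block, lay it down on the black rubber mat behind the block and let go. Leave the other things on the bench where they are.

Things in the scene. Friction and masses are not known exactly. Their poses are not given: they have to be found in the camera images.
- stand: Fixed unit in one line along its x axis: rubber mat, clamped aluminium block, catch tray. Origin on the bench under the middle of the block's back face; x points along the bore from the knock-out hole to the open mouth, z up. Block 72 x 72 mm in section, x = 0 to 125 mm, top at 146 mm; the level bore axis is 110 mm above the bench at y = 0.
- bore_entry (a point): Centre of the knock-out hole in the block's back face (axes as stand). The hole is round, 15.5 mm in diameter and 35 mm long; it opens into the floor of the well.
- bore_mouth (a point): Centre of the open mouth of the well, on the block's front face, 125 mm ahead of bore_entry. The round well is 46 mm in diameter and 90 mm deep. Two sprung pads in its roof, 30 and 55 mm behind the mouth, clamp the adapter: the push needed to slide it is about 12 to 22 N and differs from time to time.
- mat (a point): Centre of the top of the black rubber mat, 280 mm along x, 110 mm wide, 4 mm thick; it lies on the bench behind the block, x = -290 to -10 mm of the stand.
- tray (a point): Centre of the catch tray's rubber floor, 34 mm above the bench. The tray is 160 mm along x and 120 mm wide, its walls' tops 70 mm above the bench; x = 135 to 295 mm of the stand.
- adapter: White plastic cylinder, 44 mm diameter, 65 mm long, about 90 g; origin at its centre, x along its axis (with the stand's x at the start). At the start it sits deep in the well, its back end 0 to 12 mm off the well's floor; it is free once its back end has left the mouth. Solid for the rod to push on.
- rod: Steel drift rod, 200 mm long, about 0.28 kg: round shaft of 14 mm diameter with a square head, 24 x 24 x 16 mm, at its tail. Origin at mid-length on the axis; x points to the tip (tip at x = +100 mm, head from x = -100 to -84 mm). At the start it lies level in the holder with its axis 47 mm above the bench.
- rod_tip (a point): Centre of the rod's flat tip; its last 2 mm taper from 14 to 12.4 mm diameter.
- holder: Fixed grey holder, 220 x 70 mm, 62 mm high, origin on the bench under its centre, x along the rod. Two slotted cheeks cover the rod's ends; only in the 60 mm gap between (x = -30 to 30 mm, open down to 8 mm above the bench) can fingers take it. Gripped there it cannot be pushed far enough: take it again nearer to its head once it is in the block.
- spare: Bystander: an equal white adapter, 44 mm diameter, 65 mm high, standing upright; origin at its foot.
- bottle: Bystander: glass bottle, 68 mm diameter, 150 mm high; origin at its foot.
- jar: Bystander: white jar, 60 mm diameter, 80 mm high; origin at its foot.
- tube_rack: Bystander: orange tube rack, 125 x 85 x 50 mm; origin under its centre.
- micro_rack: Bystander: black tube rack, 125 x 85 x 50 mm; origin under its centre.
- pipette: Bystander: pipette lying on the bench, 255 mm long; origin under its body.
There are look-alikes about, which are no part of the job. Of the things shaped like the rod, the steel one is meant.

How it is judged:
By the outcome, as a careful person would: the job done as asked, in the order asked, and still so for the second after the job is handed in, with the robot touching nothing.
It also fails if it takes over 64 s, if anything falls off the work surface, if the arm or the gripper's body presses on something with over 40 N, if the wrist force passes 120 N, or if a joint passes its speed limit or range.

## Robot

A 6-joint arm with a two-finger parallel gripper is mounted at the origin on the work surface. World frame = base frame: x ahead of the robot, y to its left, z up, the work surface at z = 0. Lengths are in m, angles in rad, forces in N, time in s.
With the tool pointing down it reaches from about 0.35 to 0.925 m from the base axis. Payload 6.4 kg.
Tool frame: the origin (TCP) lies between the finger pads; the fingertips stand 14 mm ahead of it and the grasp point (between the pads) lies 5 mm behind it; z points along the fingers, y is the line along which they close (so a half turn about z gives the same grasp; the last joint's range is limited). The gripper opens to 94 mm and grips with 3 to 60 N. Pads are 16 mm wide; open, the fingers measure 119 mm over their backs; the gripper's body (75 mm by 177 mm) begins 78 mm behind the grasp point.
Start: joints at [1.024, 0.245, 1.558, -0, 1.339, -0.174], TCP at [0.237, 0.605, 0.219] pointing down, gripper open.
Joint ranges: [-3.13, 3.13], [-1.02, 2.26], [0.13, 2.54], [-0.95, 4.09], [0.21, 2.88], [-2.74, 2.74]. Speed limits (rad/s): [2.57, 2.57, 3.14, 3.14, 3.14, 3.14].

## Interface

Orientations are given as a unit quaternion [x, y, z, w].
In Python, from plant import bot gives the robot as it stands.
- The arm moves only by the tool play_rows, never from a script. Its argument "increments" is a list of rows, each a list of 5 numbers: the shift along the tool's x, y, z scaled (see below), then the turn about the tool's z scaled (see below), then the finger opening in mm, from 0 to 94. In form: [[x, y, z, yaw, gripper], ...]. A call has 1 to 12 rows; each row shifts and turns the commanded pose from where the row before left it, along the tool's axes as they then stand; what a row does not reach is not made up. The controller multiplies each number of a shift by 0.02 m and each number of a turn by 8 degrees. A row lasts 1/10 s, in which the tool goes at most 50 mm and 8.59 degrees, less where a joint would pass 70% of its speed; a pose out of reach is approached as far as the arm can. A call with a number of a shift or a turn outside -1 to 1 is refused whole. A call with a gripper value outside its range is refused whole. The fingers move at their own pace and stop on an object; "grip_force" is the grip in N (left out, the last holds). Time passes only in rows, so rows that do not move let the fingers close. It gives the time, the measured TCP pose, the force, the opening and the grip force at its end, in the units of the state.
- bot.get_obs(): the state, without advancing time (a new reading comes with each control period).
- bot.read_camera(name): name is "side" or "top"; returns a dict with "image" (420x560x3 uint8, red, green, blue), "mtx" (3x3 intrinsics, pixels), "view" (4x4, takes a point from world to camera coordinates). Camera axes: x right, y down, z forward; pixel columns grow to the right and rows downward; lengths in m; the calibration is good to about 2 mm. A picture is of the moment at which its call begins. There is no depth.
- bot.job_done(): hands the job in; it is judged then, once.
Trained networks look in a picture, given as the dict that the camera call returned (one of the last four; its "shot" number tells which), for a name from the list of things; names that differ only in an ending like _2 or _b are one class to them, and where a whole thing is asked for, a point or a joint stands for the part that bears it (a point fixed in the world has none). Each returns a list of dicts, best first, with "score" (0 to 1); they miss things now and then, are a little off and sometimes report something else, mostly with a low value. They report only what shows in the picture. A call takes as long as a camera call. They do not tell look-alikes from the thing itself.
- bot.search_frame(picture, label): "xyz" ([x, y, z] in m, in the coordinates of the camera as it stood for that picture, good to about 4 mm: the middle of the surface that is visible of it).
The state is a dict: "time_s": time; "joint_pos": joint angles; "qvel": joint speeds; "joint_torque": joint torques, N m; "position": TCP position; "eef_rot": TCP orientation; "ft_force": force on the tool from outside, world axes, zero at the start; "wrist_torque": the same for the moment, N m; "grip_width": finger opening in m; "finger_force": force on a finger pad.
Only numpy, scipy, OpenCV 4.12 (cv2) and the standard library are available. Lean on these libraries where they do the work, as an engineer would, in place of code of your own. Each camera call takes 0.05 s, during which the arm holds its last target. There are 200 camera calls.

## Working session

There is one attempt and no reset: what is moved stays moved. The work goes in short steps, Python scripts to look and compute and a tool call to move; the robot and the scene stay as the last step left them, time stands still between calls to the robot, and variables do not carry over. Pictures are saved under pics/ and viewed, at most 11 in all, crops included, and the job is handed in when it is done.

Besides the shell and the picture viewer there is one more tool, called as name(argument=value, ...) on one line, values as JSON. play_rows: Moves the arm, as the interface text tells. Shifts and turns lie within -1 to 1; 1 stands for 0.02 m of shift or 8 degrees of turn. Its arguments: {"type":"object","properties":{"increments":{"type":"array","items":{"type":"array","items":{"type":"number"}}},"grip_force":{"type":"number"}},"required":["increments"]}

```bash
mkdir -p pics; ls; cat > h.py <<'E'
import numpy as np, cv2
from plant import bot
def snap(n,f=None):
    p=bot.read_camera(n)
    if f: cv2.imwrite('pics/'+f,cv2.cvtColor(p['image'],cv2.COLOR_RGB2BGR))
    return p
def world(p,c): return (np.linalg.inv(p['view'])@np.r_[c,1])[:3]
def px(p,w):
    c=(p['view']@np.r_[w,1])[:3]; q=p['mtx']@c; return q[:2]/q[2]
def ray(p,uv,z):
    "point at world height z on pixel ray"
    V=np.linalg.inv(p['view']); d=V[:3,:3]@np.linalg.inv(p['mtx'])@np.r_[uv,1]; o=V[:3,3]
    return o+d*(z-o[2])/d[2]
E
python3 - <<'E'
from h import *
np.set_printoptions(precision=4,suppress=True)
t=snap('top','t0.png');s=snap('side','s0.png')
for n,p in(('top',t),('side',s)):
    print(n,'cam',np.linalg.inv(p['view'])[:3,3])
    for l in ['stand','bore_entry','bore_mouth','mat','tray','adapter','rod','rod_tip','holder','spare','bottle','jar','tube_rack','micro_rack','pipette']:
        for d in bot.search_frame(p,l)[:3]:
            w=world(p,d['xyz']);print(l,round(d['score'],2),w,px(p,w).round())
E
```

```text
pics
top cam [0.4269 0.0456 1.3067]
stand 0.74 [0.4564 0.0607 0.0114] [279. 233.]
bore_entry 0.93 [0.4546 0.0623 0.0083] [279. 233.]
bore_entry 0.57 [0.6538 0.399  0.0408] [168. 169.]
bore_entry 0.27 [ 0.6762 -0.3491  0.0782] [416. 157.]
bore_mouth 0.84 [0.4548 0.0641 0.009 ] [278. 233.]
tray 0.91 [0.4548 0.0618 0.0078] [279. 233.]
rod 0.88 [ 0.2841 -0.2485  0.0177] [381. 288.]
rod 0.6 [0.6799 0.1486 0.0513] [250. 159.]
rod 0.54 [0.1914 0.3382 0.0148] [189. 320.]
rod_tip 0.8 [0.1918 0.3338 0.0167] [190. 320.]
rod_tip 0.76 [ 0.2912 -0.2501  0.0194] [382. 286.]
rod_tip 0.69 [0.6769 0.1457 0.0517] [251. 160.]
holder 0.78 [0.6667 0.1355 0.0412] [254. 164.]
holder 0.27 [0.4126 0.5006 0.0362] [134. 248.]
bottle 0.88 [ 0.4254 -0.3982  0.0995] [438. 241.]
jar 0.78 [ 0.6739 -0.3531  0.0791] [418. 157.]
tube_rack 0.86 [0.6552 0.4024 0.0415] [167. 168.]
micro_rack 0.65 [0.4146 0.4981 0.037 ] [135. 248.]
pipette 0.62 [0.7723 0.1083 0.0234] [263. 131.]
side cam [ 0.0614 -0.9659  0.8119]
stand 0.73 [ 0.4543 -0.0477  0.0343] [285. 244.]
bore_entry 0.94 [ 0.4542 -0.0454  0.0354] [284. 243.]
bore_mouth 0.61 [ 0.4533 -0.0445  0.0373] [284. 242.]
mat 0.84 [ 0.4558 -0.0499  0.0351] [285. 244.]
tray 0.86 [ 0.454  -0.0458  0.0333] [284. 244.]
rod 0.85 [ 0.2901 -0.2568  0.0211] [252. 318.]
rod_tip 0.94 [ 0.2878 -0.2577  0.0114] [251. 322.]
rod_tip 0.48 [0.184  0.3339 0.0156] [160. 197.]
holder 0.86 [0.6633 0.0922 0.0434] [331. 200.]
holder 0.7 [ 0.6607 -0.3784  0.0575] [425. 301.]
spare 0.68 [ 0.4542 -0.0501  0.0344] [285. 244.]
spare 0.59 [0.4062 0.4813 0.039 ] [215. 159.]
bottle 0.77 [ 0.4159 -0.4357  0.0908] [342. 340.]
jar 0.62 [ 0.663  -0.3761  0.0579] [426. 300.]
jar 0.42 [ 0.4149 -0.435   0.0871] [341. 341.]
tube_rack 0.58 [0.6503 0.384  0.0383] [290. 160.]
tube_rack 0.42 [ 0.4538 -0.0445  0.0355] [284. 243.]
micro_rack 0.61 [0.4047 0.481  0.0353] [215. 160.]
micro_rack 0.19 [0.7681 0.093  0.0164] [360. 201.]
```

View pics/t0.png

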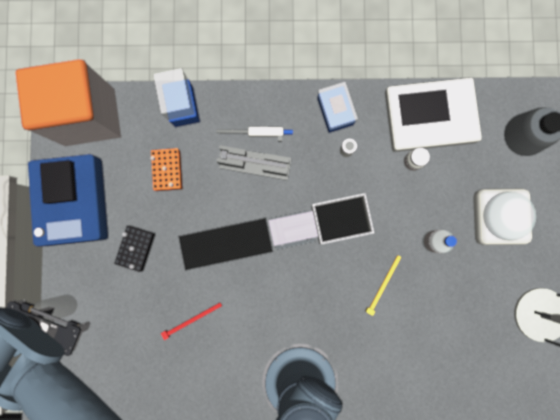

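View pics/s0.png

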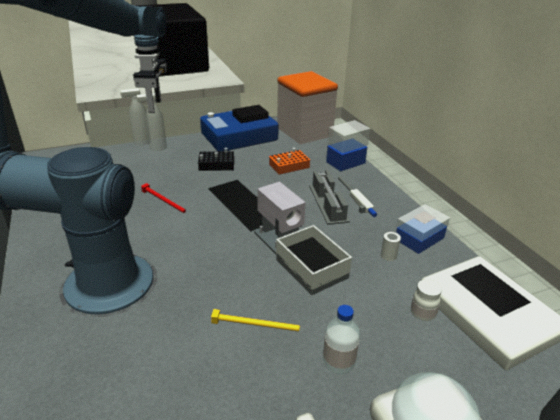

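Candidates for the rod: red (top 192,320), yellow (384,286) and the steel one in the grey holder (253,163). The steel one is meant. The stand runs from the mat (226,245) through the block (293,229) to the tray (343,218), so its x points towards world -y. I'll check this in one close crop and measure the outlines.

```bash
python3 - <<'E'
from h import *
np.set_printoptions(precision=4,suppress=True)
t=snap('top');im=cv2.cvtColor(t['image'],cv2.COLOR_RGB2BGR)
c=cv2.resize(im[138:275,172:380],None,fx=3.8,fy=3.8,interpolation=cv2.INTER_CUBIC);cv2.imwrite('pics/c0.png',c)
print(t['mtx'])
g=cv2.cvtColor(im,cv2.COLOR_BGR2GRAY)
m=(g<35).astype(np.uint8)
n,l,st,ce=cv2.connectedComponentsWithStats(m)
for i in range(1,n):
    x,y,w,h,a=st[i]
    if a>400 and 170<x<380 and y>150:
        r=cv2.minAreaRect(np.argwhere(l==i)[:,::-1].astype(np.float32));b=cv2.boxPoints(r)
        z=0.004 if x<200 else .034
        print(a,r,'centroid world',ray(t,ce[i],z));print(np.array([ray(t,q,z)[:2] for q in b]))
E
```

```text
[[417.89     0.     282.301 ]
 [  0.     417.89   215.8098]
 [  0.       0.       1.    ]]
```

View pics/c0.png

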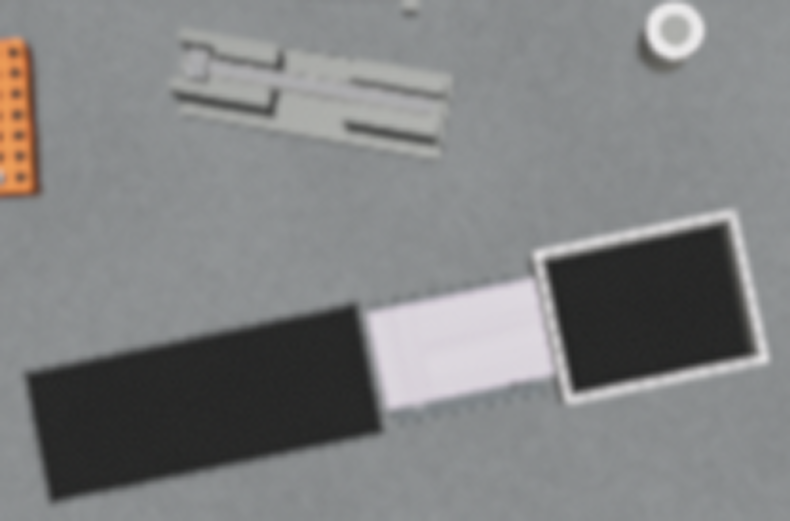

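```bash
cat > meas.py <<'E'
from h import *
np.set_printoptions(precision=4,suppress=True)
t=snap('top');im=cv2.cvtColor(t['image'],cv2.COLOR_RGB2BGR)
g=cv2.cvtColor(im,cv2.COLOR_BGR2GRAY).astype(float)
print('levels mat,bench,holder,block',g[245,226],g[190,200:230].mean(),g[170:172,250:255].mean(),g[225,295])
k=8
G=cv2.resize(im[138:275,172:380],None,fx=k,fy=k,interpolation=cv2.INTER_CUBIC)
gg=cv2.cvtColor(G,cv2.COLOR_BGR2GRAY)
up=lambda q:(np.asarray(q,float)+.5)/k-.5+[172,138]
bench=g[190,200:230].mean()
def blobs(m,name,zf,amin):
    n,l,st,ce=cv2.connectedComponentsWithStats(m.astype(np.uint8))
    for i in range(1,n):
        if st[i][4]<amin*k*k: continue
        cn=max(cv2.findContours((l==i).astype(np.uint8),0,2)[0],key=len)[:,0]
        z=zf(up(ce[i]))
        if z is None: continue
        w=np.array([ray(t,up(q),z)[:2] for q in cn]).astype(np.float32)
        r=cv2.minAreaRect(w*1000)
        print(name,up(ce[i]).round(1),'center',np.array(r[0])/1000,'size',np.array(r[1]),'ang',r[2])
blobs(gg<(bench+38)/2,'dark',lambda c:.004 if c[0]<280 else .034,400)
blobs(gg>(bench+20),'light',lambda c:.056 if c[1]<190 and c[0]<300 else .12 if c[0]<330 else .07 ,150)
E
python3 meas.py
```

```text
levels mat,bench,holder,block 40.0 141.9 172.4 213.0
dark [342.5 218.5] center [ 0.4977 -0.1326] size [106.8816 147.9492] ang 11.363741874694824
dark [225.1 243.6] center [0.4242 0.2299] size [108.1384 278.2028] ang 11.387625694274902
light [349.3 145.2] center [ 0.7145 -0.1519] size [47.9008 47.393 ] ang 89.40914916992188
light [259.8 163.1] center [0.6698 0.1376] size [217.6376  66.2483] ang 79.38900756835938
light [307.5 225.1] center [ 0.4807 -0.0573] size [122.1465 290.8144] ang 11.200576782226562
```

```bash
cat >> h.py <<'E'
from scipy.spatial.transform import Rotation as R
def st():
    o=bot.get_obs(); r=R.from_quat(o['eef_rot']).as_matrix()
    print('t',round(o['time_s'],2),'pos',np.round(o['position'],4),'toolx yaw',round(np.degrees(np.arctan2(r[1,0],r[0,0])),2),'zaxis',r[:,2].round(3),'q6',round(o['joint_pos'][5],2),'F',np.round(o['ft_force'],1),'w',round(o['grip_width']*1000,1),o['finger_force']);return o,r
def plan(target,yaw):
    "shift to a world point in present tool axes (units of .02) and yaw units of 8deg"
    o,r=st(); d=r.T@(np.asarray(target)-o['position'])/.02
    y=np.degrees(np.arctan2(r[1,0],r[0,0])); print('shift units',d.round(2),'turn units (tool z)',round(-((yaw-y+90)%180-90)/8,2))
E
python3 - <<'E'
from h import *
plan([.6698,.1376,.13],-100.6)
s=snap('side')
import itertools
# check by side view: predicted holder top corners & block corners
c,a=np.array([.6698,.1376]),np.radians(-100.6);u=np.array([np.cos(a),np.sin(a)]);v=np.array([-u[1],u[0]])
im=cv2.cvtColor(s['image'],cv2.COLOR_RGB2BGR)
im=cv2.resize(im,None,fx=4,fy=4,interpolation=cv2.INTER_CUBIC)
dot=lambda p,col:cv2.circle(im,tuple(int(x) for x in (px(s,p)*4+1.5)),3,col,-1)
for sx,sy in itertools.product((-110,110),(-35,35)): dot(np.r_[c+u*sx/1e3+v*sy/1e3,.062],(0,0,255))
dot(np.r_[c+u*.1,.047],(0,255,0));dot(np.r_[c-u*.1,.047],(0,255,0))
c=np.array([.4542,.0825]);a=np.radians(-78.6);u=np.array([np.cos(a),np.sin(a)]);v=np.array([-u[1],u[0]])
for sx,sy in itertools.product((0,125),(-36,36)): dot(np.r_[c+u*sx/1e3+v*sy/1e3,.146],(0,0,255))
for k in range(12):
    b=k*np.pi/6;dot(np.r_[c+u*.125+v*.023*np.cos(b),.11+.023*np.sin(b)],(255,0,255))
cv2.imwrite('pics/s1.png',im[600:1100,860:1600])
E
```

```text
t 1.7 pos [0.2367 0.6054 0.2195] toolx yaw 158.64 zaxis [-0.  0. -1.] q6 -0.17 F [-0.1  0.5  0.5] w 94.0 0.0
shift units [-28.68 -13.9    4.47] turn units (tool z) 9.9
```

View pics/s1.png

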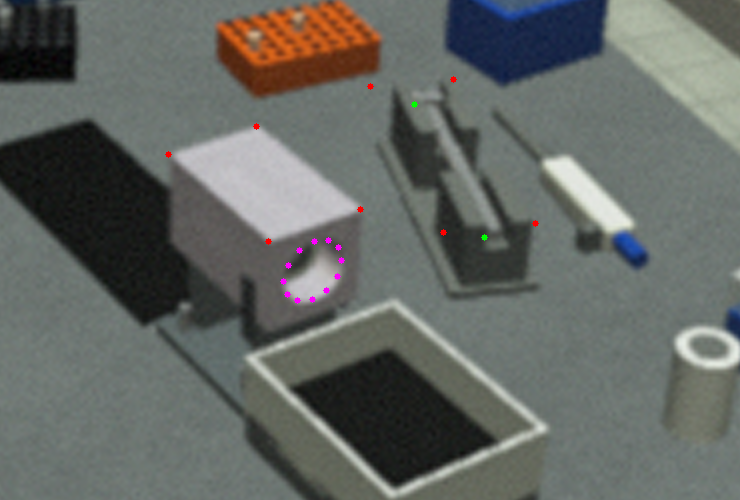

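Three rod-shaped things: red, yellow and steel. The crop shows the steel one in the holder, head at crop (195,65), and the overlay fits the block and mouth well. The rod itself lies about 8 mm right of my dots (head at (428,97), tip at (497,233)), so I'll triangulate it.

```bash
python3 - <<'E'
from h import *
t=snap('top');s=snap('side')
for n,a,z,b in(('head',(223.3,155.1),.059,(322,174.2)),('tip',(289.1,166.2),.054,(339.2,208.2))):
    print(n,ray(t,a,z).round(4),ray(s,b,z).round(4))
# shaft centre line in top view: brightest ridge between cheeks
g=cv2.cvtColor(t['image'],cv2.COLOR_RGB2GRAY).astype(float)
G=cv2.resize(g[145:180,215:295],None,fx=4,fy=4,interpolation=cv2.INTER_CUBIC)
cv2.imwrite('pics/rod.png',cv2.resize(np.clip(G*1.3-50,0,255),None,fx=2,fy=2))
for l in('rod','holder'):
  for p in(t,s): print(l,[(round(d['score'],2),world(p,d['xyz']).round(4)) for d in bot.search_frame(p,l) if abs(world(p,d['xyz'])[0]-.67)<.05])
E
```

```text
head [0.6912 0.2274 0.059 ] [0.6947 0.2222 0.059 ]
tip [0.6562 0.0289 0.054 ] [0.6578 0.0306 0.054 ]
rod [(0.55, array([0.6806, 0.1483, 0.0491]))]
rod [(0.5, array([0.6752, 0.1422, 0.0558]))]
holder [(0.75, array([0.6683, 0.136 , 0.0413])), (0.3, array([ 0.672 , -0.3506,  0.0784]))]
holder [(0.85, array([0.6682, 0.0928, 0.0423]))][ WARN:0@0.730] global loadsave.cpp:1063 imwrite_ Unsupported depth image for selected encoder is fallbacked to CV_8U.
```

View pics/rod.png

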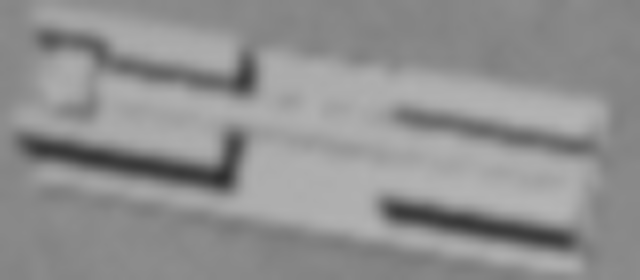

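play_rows(increments=[[0,0,0,1,94],[0,0,0,1,94],[0,0,0,1,94],[0,0,0,1,94],[0,0,0,1,94],[0,0,0,1,94],[0,0,0,1,94],[0,0,0,1,94],[0,0,0,1,94],[0,0,0,0.9,94]], grip_force=45)

```text
time_s: 3.05
position: [0.2368, 0.6054, 0.2195]
eef_rot: [0.771, 0.637, -0.0, 0.0]
ft_force: [-0.2, 0.4, 0.4]
grip_width: 0.0936
finger_force: 0.0
```

```bash
python3 -c "
from h import *
plan([.677,.139,.13],-100.6)"
```

```text
t 3.05 pos [0.2368 0.6054 0.2195] toolx yaw 79.13 zaxis [-0. -0. -1.] q6 1.21 F [-0.2  0.4  0.4] w 93.6 0.0
shift units [-18.75  26.01   4.47] turn units (tool z) -0.03
```

play_rows(increments=[[-0.72,1,0,0,94],[-0.72,1,0,0,94],[-0.72,1,0,0,94],[-0.72,1,0,0,94],[-0.72,1,0,0,94],[-0.72,1,0,0,94],[-0.72,1,0,0,94],[-0.72,1,0,0,94],[-0.72,1,0,0,94],[-0.72,1,0,0,94],[-0.72,1,0,0,94],[-0.72,1,0,0,94]])

```text
time_s: 4.25
position: [0.4416, 0.3907, 0.2196]
eef_rot: [0.769, 0.639, 0.0, 0.0]
ft_force: [1.0, 0.7, -0.4]
grip_width: 0.0936
finger_force: 0.0
```

play_rows(increments=[[-0.72,1,0,0,94],[-0.72,1,0,0,94],[-0.72,1,0,0,94],[-0.72,1,0,0,94],[-0.72,1,0,0,94],[-0.72,1,0,0,94],[-0.72,1,0,0,94],[-0.72,1,0,0,94],[-0.72,1,0.5,0,94],[-0.72,1,1,0,94],[-0.72,1,1,0,94],[-0.72,1,1,0,94]])

```text
time_s: 5.45
position: [0.646, 0.1769, 0.1488]
eef_rot: [0.769, 0.639, 0.0, 0.0]
ft_force: [0.2, 0.6, -0.3]
grip_width: 0.0941
finger_force: 0.0
```

play_rows(increments=[[-0.72,1,1,0,94],[-0.75,1,0,0,94],[0,0,0,0,94],[0,0,0,0,94]])

```text
time_s: 5.85
position: [0.6793, 0.1414, 0.1296]
eef_rot: [0.769, 0.639, 0.0, -0.0]
ft_force: [0.2, 1.3, 0.4]
grip_width: 0.0936
finger_force: 0.0
```

```bash
python3 - <<'E'
from h import *
plan([.677,.139,.042],-100.6)
t=snap('top');s=snap('side')
a=cv2.resize(cv2.cvtColor(t['image'],cv2.COLOR_RGB2BGR)[120:200,210:300],None,fx=4.2,fy=4.2,interpolation=2)
b=cv2.resize(cv2.cvtColor(s['image'],cv2.COLOR_RGB2BGR)[140:240,290:380],None,fx=4.2,fy=4.2,interpolation=2)
c=np.zeros((420,a.shape[1]+b.shape[1],3),np.uint8);c[:a.shape[0],:a.shape[1]]=a;c[:,a.shape[1]:]=b
cv2.imwrite('pics/g1.png',c)
E
```

```text
t 5.85 pos [0.6793 0.1414 0.1296] toolx yaw 79.4 zaxis [ 0.  0. -1.] q6 0.23 F [0.2 1.3 0.4] w 93.6 0.0
shift units [-0.14 -0.09  4.38] turn units (tool z) 0.0
```

View pics/g1.png

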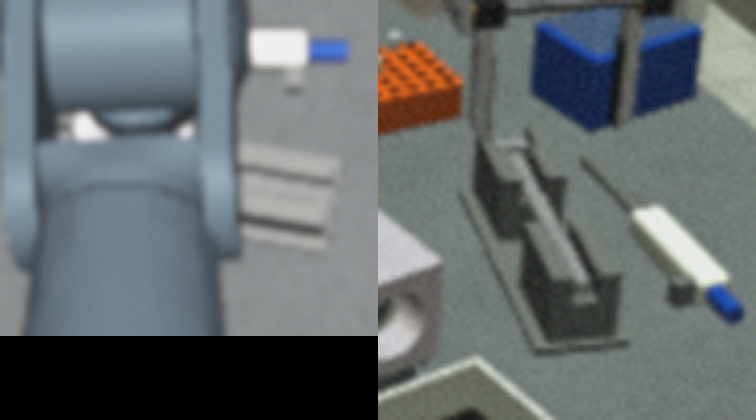

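play_rows(increments=[[-0.14,-0.09,0.8,0,94],[0,0,0.8,0,94],[0,0,0.8,0,94],[0,0,0.8,0,94],[0,0,0.6,0,94],[0,0,0.4,0,94],[0,0,0.18,0,94],[0,0,0,0,94]])

```text
time_s: 6.75
position: [0.6769, 0.139, 0.0414]
eef_rot: [0.769, 0.639, -0.0, -0.0]
ft_force: [-0.5, -0.7, -0.1]
grip_width: 0.094
finger_force: 0.0
```

```bash
python3 - <<'E'
from h import *
st()
E
```

```text
t 6.75 pos [0.6769 0.139  0.0414] toolx yaw 79.44 zaxis [-0. -0. -1.] q6 0.22 F [-0.5 -0.7 -0.1] w 94.0 0.0
```

play_rows(increments=[[0,0,0,0,50],[0,0,0,0,25],[0,0,0,0,0],[0,0,0,0,0],[0,0,0,0,0],[0,0,0,0,0],[0,0,0,0,0],[0,0,0,0,0]])

```text
time_s: 7.55
position: [0.6769, 0.139, 0.0418]
eef_rot: [0.769, 0.639, -0.0, -0.0]
ft_force: [0.8, 0.5, 0.6]
grip_width: 0.0335
finger_force: 0.0
```

play_rows(increments=[[0,0,0,0,0],[0,0,0,0,0],[0,0,0,0,0],[0,0,0,0,0],[0,0,0,0,0]])

```text
time_s: 8.05
position: [0.6772, 0.139, 0.0419]
eef_rot: [0.769, 0.639, 0.0, 0.0]
ft_force: [1.4, 1.1, -0.5]
grip_width: 0.013
finger_force: 45.0
```

play_rows(increments=[[0,0,-0.3,0,0],[0,0,-0.6,0,0],[0,0,-0.9,0,0],[0,0,-0.9,0,0],[0,0,-0.9,0,0],[0,0,-0.9,0,0],[0,0,-0.9,0,0],[0,0,-0.75,0,0],[0,0,0,-0.75,0],[0,0,0,-1,0],[0,0,0,-1,0],[0,0,0,0,0]])

```text
time_s: 9.25
position: [0.6769, 0.139, 0.1653]
eef_rot: [0.633, 0.774, -0.0, -0.0]
ft_force: [0.4, -0.6, -2.8]
grip_width: 0.0131
finger_force: 45.0
```

```bash
python3 - <<'E'
from h import *
plan([.4259,.2227,.165],-78.6)
E
```

```text
t 9.25 pos [0.6769 0.139  0.1653] toolx yaw 101.42 zaxis [-0.  0. -1.] q6 -0.16 F [ 0.4 -0.6 -2.8] w 13.1 44.99741971492767
shift units [  6.59 -11.47   0.02] turn units (tool z) 0.0
```

play_rows(increments=[[0.55,-0.95,0,0,0],[0.55,-0.95,0,0,0],[0.55,-0.95,0,0,0],[0.55,-0.95,0,0,0],[0.55,-0.95,0,0,0],[0.55,-0.95,0,0,0],[0.55,-0.95,0,0,0],[0.55,-0.95,0,0,0],[0.55,-0.95,0,0,0],[0.55,-0.95,0,0,0],[0.55,-0.95,0,0,0],[0.54,-1,0,0,0]])

```text
time_s: 10.45
position: [0.4256, 0.223, 0.1654]
eef_rot: [0.635, 0.773, 0.0, 0.0]
ft_force: [0.1, 0.9, -1.9]
grip_width: 0.0127
finger_force: 45.0
```

play_rows(increments=[[0,0,0.8,0,0],[0,0,0.8,0,0],[0,0,0.8,0,0],[0,0,0.4,0,0],[0,0,0.2,0,0],[0,0,0,0,0],[0,0,0,0,0]])

```text
time_s: 11.15
position: [0.4269, 0.2229, 0.1056]
eef_rot: [0.633, 0.774, 0.001, 0.0]
ft_force: [-0.1, 0.7, -2.7]
grip_width: 0.0129
finger_force: 45.0
```

```bash
python3 - <<'E'
from h import *
plan([.4259,.2227,.105],-78.6)
t=snap('top');s=snap('side')
a=cv2.resize(cv2.cvtColor(t['image'],cv2.COLOR_RGB2BGR)[190:260,240:330],None,fx=6,fy=6,interpolation=2)
b=cv2.resize(cv2.cvtColor(s['image'],cv2.COLOR_RGB2BGR)[150:270,220:310],None,fx=2.6,fy=2.6,interpolation=2)
h=max(a.shape[0],b.shape[0]);c=np.zeros((h,a.shape[1]+b.shape[1],3),np.uint8);c[:a.shape[0],:a.shape[1]]=a;c[:b.shape[0],a.shape[1]:]=b
cv2.imwrite('pics/g2.png',c);print(c.shape)
E
```

```text
t 11.15 pos [0.4269 0.2229 0.1056] toolx yaw 101.4 zaxis [ 0.001  0.    -1.   ] q6 0.05 F [-0.1  0.7 -2.7] w 12.9 44.99796509742737
shift units [ 0.   -0.05  0.03] turn units (tool z) 0.0
(420, 774, 3)
```

View pics/g2.png

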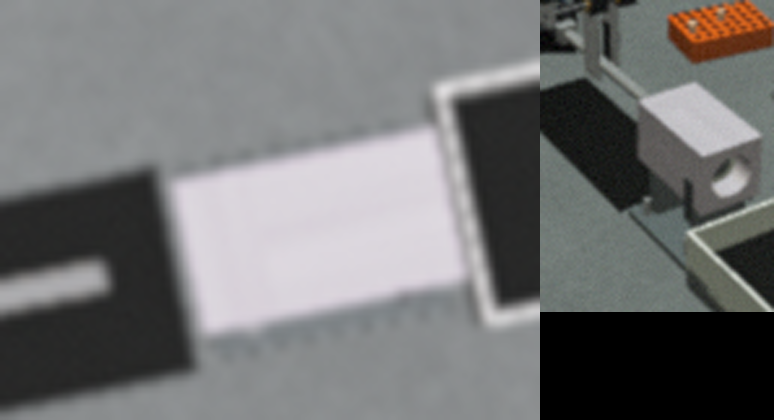

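```bash
cat > lat.py <<'E'
from h import *
a=np.radians(-78.6);u=np.array([np.cos(a),np.sin(a)]);v=np.array([-u[1],u[0]]);O=np.array([.4542,.0825])
def prof(g,p,x,z,vs):
    q=np.array([px(p,np.r_[O+u*x+v*w,z]) for w in vs],np.float32)
    return cv2.remap(g,q[None,:,0],q[None,:,1],cv2.INTER_CUBIC)[0]
def edges(f,vs,lev):
    s=np.sign(f-lev);i=np.where(s[:-1]*s[1:]<0)[0]
    return [vs[k]+(lev-f[k])/(f[k+1]-f[k])*(vs[k+1]-vs[k]) for k in i]
def run(z_rod=.11,x0=-.10,x1=-.045):
    t=[snap('top') for _ in range(3)];p=t[0]
    g=np.mean([cv2.cvtColor(i['image'],cv2.COLOR_RGB2GRAY) for i in t],0).astype(np.float32)
    def fit(nm,xs,z,vs,lev,sel):
        r=[]
        for x in xs:
            e=edges(prof(g,p,x,z,vs),vs,lev)
            if len(e)>=2:r.append((x,e[0],e[-1]))
        r=np.array(r)*1e3;k=np.polyfit(r[:,0],(r[:,1]+r[:,2])/2,1)
        print(nm,len(r),'edges',np.median(r[:,1:],0).round(2),'mid slope deg',np.degrees(k[0]).round(2),'mid at x=0',k[1].round(2));return k
    fit('rod',np.arange(x0,x1,.003),z_rod,np.arange(-.025,.025,.0005),100,0)
    fit('block',np.arange(.02,.1,.004),.146,np.arange(-.06,.06,.0005),180,0)
    fit('mat',np.arange(-.06,-.02,.004),.004,np.arange(-.075,.075,.0005),90,0)
    xs=np.arange(-.08,.05,.0005);f=np.array([prof(g,p,x,z_rod,[0])[0] for x in xs]);print('rod tip / mat end x(z=.11)',edges(f,xs,100))
    f=np.array([prof(g,p,x,.146,[0.0])[0] for x in xs]);print('block back x(z=.146)',edges(f,xs,150))
E
python3 -c "
from lat import *
st();run()"
```

```text
t 11.25 pos [0.4269 0.2229 0.1057] toolx yaw 101.42 zaxis [ 0.001  0.    -1.   ] q6 0.05 F [-0.2  0.1 -3.1] w 12.3 44.9979043006897
rod 19 edges [-6.99  9.17] mid slope deg 0.05 mid at x=0 1.12
block 20 edges [-36.33  35.36] mid slope deg 0.25 mid at x=0 -0.71
mat 10 edges [-54.04  53.21] mid slope deg 0.3 mid at x=0 -0.17
rod tip / mat end x(z=.11) [np.float64(-0.04030514197051522), np.float64(-0.00734977442026132)]
block back x(z=.146) [np.float64(-0.04152675661444661), np.float64(-0.0028923670873045254)]
```

play_rows(increments=[[0,-0.08,0.03,0,0],[-0.6,0,0,0,0],[-0.6,0,0,0,0],[-0.5,0,0,0,0],[-0.1,0,0,0,0],[0,0,0,0,0],[0,0,0,0,0]])

```text
time_s: 12.1
position: [0.432, 0.1871, 0.1043]
eef_rot: [0.633, 0.774, 0.0, -0.0]
ft_force: [-0.1, 0.1, -3.6]
grip_width: 0.0128
finger_force: 45.0
```

```bash
python3 -c "
from lat import *
st();run(x0=-.06,x1=-.012)"
```

```text
t 12.1 pos [0.432  0.1871 0.1043] toolx yaw 101.42 zaxis [ 0.  0. -1.] q6 -0.03 F [-0.1  0.1 -3.6] w 12.8 44.997798800468445
rod 16 edges [-9.12  6.99] mid slope deg -0.07 mid at x=0 -1.15
block 20 edges [-36.3   35.32] mid slope deg 0.24 mid at x=0 -0.71
mat 10 edges [-54.07  53.22] mid slope deg 0.36 mid at x=0 -0.12
rod tip / mat end x(z=.11) [np.float64(-0.06350665682554243)]
block back x(z=.146) [np.float64(-0.05701638361811636)]
```

play_rows(increments=[[0,0.03,-0.025,0,0],[0,0,0,0,0],[-0.1,0,0,0,0],[-0.1,0,0,0,0],[-0.1,0,0,0,0],[-0.1,0,0,0,0],[-0.1,0,0,0,0]])

```text
time_s: 12.95
position: [0.4345, 0.1772, 0.1047]
eef_rot: [0.633, 0.774, -0.0, -0.0]
ft_force: [1.1, 0.3, -3.3]
grip_width: 0.0126
finger_force: 45.0
```

```bash
cat >> lat.py <<'E'
def where():
    o,r=st();d=np.array(o['position'][:2])-O;print('grasp stand x %.1f v %.2f axis z %.1f mm'%(d@u*1e3,d@v*1e3,(o['position'][2]+.0052)*1e3),'Fu %.1f Fv %.1f'%(u@np.array(o['ft_force'][:2]),v@np.array(o['ft_force'][:2])))
E
python3 -c "
from lat import *
where()"
```

```text
t 12.95 pos [0.4345 0.1772 0.1047] toolx yaw 101.43 zaxis [-0.  0. -1.] q6 -0.05 F [ 1.1  0.3 -3.3] w 12.6 44.99784171581268
grasp stand x -96.8 v -0.56 axis z 109.9 mm Fu -0.1 Fv 1.1
```

Tip is about 6 mm in with no contact force. Going on gently.

play_rows(increments=[[-0.15,0,0,0,0],[-0.15,0,0,0,0],[-0.2,0,0,0,0],[-0.2,0,0,0,0],[-0.2,0,0,0,0],[-0.2,0,0,0,0],[-0.2,0,0,0,0]])

```text
time_s: 13.65
position: [0.4397, 0.1516, 0.1047]
eef_rot: [0.633, 0.774, 0.0, 0.0]
ft_force: [-0.2, 0.4, -3.8]
grip_width: 0.0127
finger_force: 45.0
```

```bash
python3 -c "
from lat import *
where()"
```

```text
t 13.65 pos [0.4397 0.1516 0.1047] toolx yaw 101.43 zaxis [ 0. -0. -1.] q6 -0.11 F [-0.2  0.4 -3.8] w 12.7 44.99801695346832
grasp stand x -70.6 v -0.55 axis z 109.9 mm Fu -0.4 Fv -0.2
```

play_rows(increments=[[-0.2,0,0,0,0],[-0.2,0,0,0,0],[-0.2,0,0,0,0],[-0.2,0,0,0,0],[-0.2,0,0,0,0]], grip_force=55)

```text
time_s: 14.15
position: [0.4426, 0.1355, 0.1045]
eef_rot: [0.634, 0.774, 0.003, -0.003]
ft_force: [-2.7, 15.2, -1.7]
grip_width: 0.0128
finger_force: 55.0
```

```bash
python3 -c "
from lat import *
where()"
```

```text
t 14.15 pos [0.4426 0.1355 0.1045] toolx yaw 101.37 zaxis [-0.002  0.008 -1.   ] q6 -0.16 F [-2.7 15.2 -1.7] w 12.8 55.00252962112427
grasp stand x -54.2 v -0.94 axis z 109.7 mm Fu -15.4 Fv 0.4
```

play_rows(increments=[[-0.2,0,0,0,0],[-0.2,0,0,0,0],[-0.2,0,0,0,0],[-0.2,0,0,0,0],[-0.2,0,0,0,0],[-0.2,0,0,0,0],[-0.2,0,0,0,0],[-0.2,0,0,0,0],[0,0,0,0,0]])

```text
time_s: 15.05
position: [0.4497, 0.1013, 0.1046]
eef_rot: [0.633, 0.774, 0.0, -0.001]
ft_force: [-0.9, 1.4, -2.6]
grip_width: 0.0128
finger_force: 55.0
```

```bash
python3 -c "
from lat import *
where()"
```

```text
t 15.05 pos [0.4497 0.1013 0.1046] toolx yaw 101.42 zaxis [-0.001  0.001 -1.   ] q6 -0.23 F [-0.9  1.4 -2.6] w 12.8 54.99789476394653
grasp stand x -19.3 v -0.69 axis z 109.8 mm Fu -1.5 Fv -0.6
```

play_rows(increments=[[0,0,0,0,34],[0,0,0,0,34],[0,0,0,0,34],[0,0,0,0,34],[0,0,0,0,34],[0,0,0,0,34]])

```text
time_s: 15.65
position: [0.45, 0.101, 0.1048]
eef_rot: [0.633, 0.774, 0.0, 0.0]
ft_force: [-0.5, -0.5, -0.3]
grip_width: 0.034
finger_force: 0.0
```

```bash
python3 - <<'E'
from lat import *
where()
s=snap('side');im=cv2.cvtColor(s['image'],cv2.COLOR_RGB2BGR)
cv2.imwrite('pics/g3.png',cv2.resize(im[140:290,200:360],None,fx=4.0,fy=4.0,interpolation=2))
E
```

```text
t 15.65 pos [0.45   0.101  0.1048] toolx yaw 101.44 zaxis [ 0. -0. -1.] q6 -0.23 F [-0.5 -0.5 -0.3] w 34.0 0.0
grasp stand x -18.9 v -0.43 axis z 110.0 mm Fu 0.3 Fv -0.6
```

View pics/g3.png

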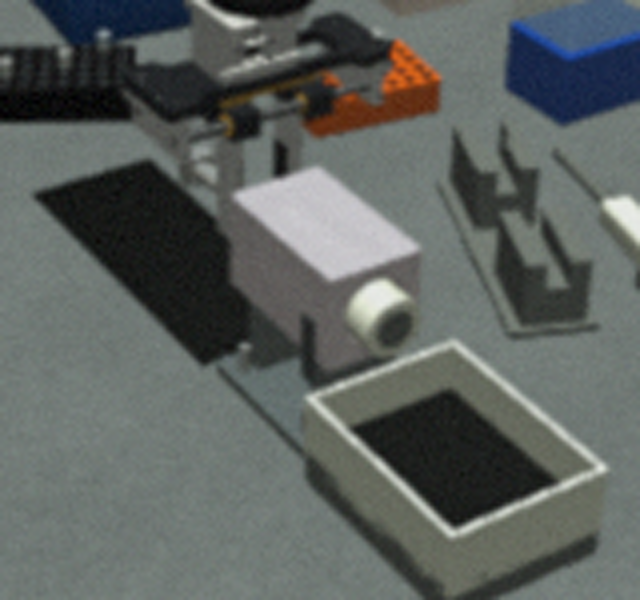

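The adapter stands about 20 mm out of the mouth at crop (380,317), and the rod is held in the block. Regripping nearer the head.

play_rows(increments=[[0.4,0,-0.05,0,34],[0.6,0,0,0,34],[0.6,0,0,0,34],[0.6,0,0,0,34],[0.6,0,0,0,34],[0.2,0,0,0,34],[0,0,0,0,34]])

```text
time_s: 16.4
position: [0.4378, 0.1606, 0.1057]
eef_rot: [0.633, 0.775, -0.0, -0.0]
ft_force: [-0.4, -0.2, 0.4]
grip_width: 0.0341
finger_force: 0.0
```

```bash
python3 - <<'E'
from lat import *
where()
E
```

```text
t 16.4 pos [0.4378 0.1606 0.1057] toolx yaw 101.53 zaxis [-0. -0. -1.] q6 -0.09 F [-0.4 -0.2  0.4] w 34.1 0.0
grasp stand x -79.8 v -0.64 axis z 110.9 mm Fu 0.2 Fv -0.4
```

play_rows(increments=[[0,0,0,0,0],[0,0,0,0,0],[0,0,0,0,0],[0,0,0,0,0],[0,0,0,0,0]])

```text
time_s: 16.9
position: [0.4382, 0.1595, 0.1058]
eef_rot: [0.633, 0.774, -0.0, 0.0]
ft_force: [0.3, -0.5, -0.4]
grip_width: 0.0126
finger_force: 55.0
```

```bash
python3 - <<'E'
from lat import *
where()
t=snap('top');im=cv2.cvtColor(t['image'],cv2.COLOR_RGB2BGR)
s=snap('side');b=cv2.cvtColor(s['image'],cv2.COLOR_RGB2BGR)
cv2.imwrite('pics/g4.png',np.hstack([cv2.resize(im[190:270,200:340],(700,400),interpolation=2)[:, :400],cv2.resize(b[140:240,190:290],(400,400),interpolation=2)]))
E
```

```text
t 16.9 pos [0.4382 0.1595 0.1058] toolx yaw 101.42 zaxis [ 0. -0. -1.] q6 -0.09 F [ 0.3 -0.5 -0.4] w 12.6 55.00012993812561
grasp stand x -78.7 v -0.50 axis z 111.0 mm Fu 0.6 Fv 0.2
```

View pics/g4.png

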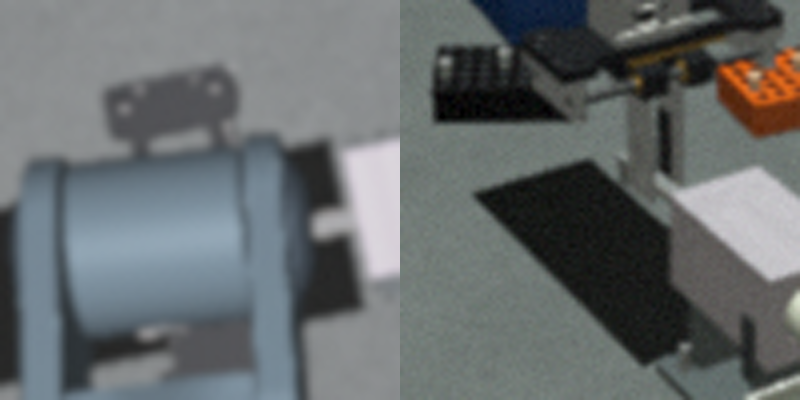

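The rod is gripped near its head (width 12.6 mm), with its shaft seen entering the block at (328,222). Driving the adapter out.

play_rows(increments=[[-0.2,0,-0.01,0,0],[-0.2,0,-0.01,0,0],[-0.2,0,-0.01,0,0],[-0.2,0,-0.01,0,0],[-0.25,0,-0.01,0,0],[-0.25,0,-0.01,0,0],[-0.25,0,-0.01,0,0],[-0.25,0,-0.01,0,0],[-0.25,0,-0.01,0,0],[-0.25,0,-0.01,0,0],[-0.15,0,0,0,0],[0,0,0,0,0]])

```text
time_s: 18.2
position: [0.4478, 0.1127, 0.1084]
eef_rot: [0.633, 0.774, 0.001, -0.001]
ft_force: [-3.2, 3.9, 4.5]
grip_width: 0.0128
finger_force: 55.0
```

```bash
python3 - <<'E'
from lat import *
where()
t=snap('top');im=cv2.cvtColor(t['image'],cv2.COLOR_RGB2BGR)
s=snap('side');b=cv2.cvtColor(s['image'],cv2.COLOR_RGB2BGR)
cv2.imwrite('pics/g5.png',np.hstack([cv2.resize(im[180:260,300:380],(400,400),interpolation=2),cv2.resize(b[180:300,240:360],(400,400),interpolation=2)]))
E
```

```text
t 18.2 pos [0.4478 0.1127 0.1084] toolx yaw 101.39 zaxis [-0.     0.003 -1.   ] q6 -0.2 F [-3.2  3.9  4.5] w 12.8 55.00370800495148
grasp stand x -30.9 v -0.30 axis z 113.6 mm Fu -4.5 Fv -2.4
```

View pics/g5.png

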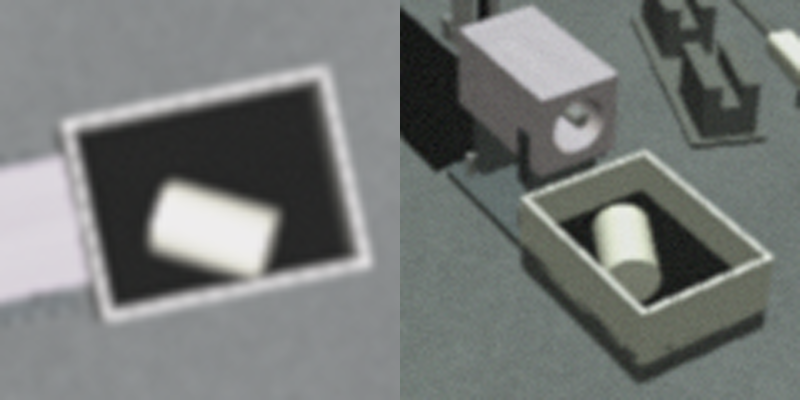

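The adapter lies in the tray (top crop (213,228)). Now drawing the rod out.

play_rows(increments=[[0.2,0,0.008,0,0],[0.4,0,0.016,0,0],[0.4,0,0.016,0,0],[0.4,0,0.016,0,0],[0.4,0,0.016,0,0],[0.4,0,0.016,0,0],[0.4,0,0.016,0,0],[0.4,0,0.016,0,0],[0.4,0,0.016,0,0],[0,0,0,0,0]])

```text
time_s: 19.3
position: [0.4337, 0.1799, 0.1047]
eef_rot: [0.633, 0.774, 0.001, -0.001]
ft_force: [0.0, 3.3, -1.6]
grip_width: 0.0128
finger_force: 55.0
```

```bash
python3 - <<'E'
from lat import *
where()
E
```

```text
t 19.3 pos [0.4337 0.1799 0.1047] toolx yaw 101.47 zaxis [-0.001  0.002 -1.   ] q6 -0.05 F [ 0.   3.3 -1.6] w 12.8 55.000598430633545
grasp stand x -99.6 v -0.87 axis z 109.9 mm Fu -3.2 Fv 0.7
```

play_rows(increments=[[0.4,0,0.016,0,0],[0.5,0,0.02,0,0],[0.5,0,0.02,0,0],[0.5,0,0.02,0,0],[0.5,0,0.02,0,0],[0.5,0,0.02,0,0],[0.6,0,0,0,0],[0.6,0,0,0,0],[0.6,0,0,0,0],[0.5,0,0,0,0],[0.4,0,0,0,0],[0,0,0,0,0]])

```text
time_s: 20.5
position: [0.4118, 0.2891, 0.1027]
eef_rot: [0.633, 0.774, 0.0, -0.0]
ft_force: [-0.2, -0.6, -2.3]
grip_width: 0.0128
finger_force: 55.0
```

```bash
python3 - <<'E'
from lat import *
where();run(z_rod=.1,x0=-.1,x1=-.055)
E
```

```text
t 20.5 pos [0.4118 0.2891 0.1027] toolx yaw 101.51 zaxis [-0.  0. -1.] q6 0.19 F [-0.2 -0.6 -2.3] w 12.8 54.999573826789856
grasp stand x -210.9 v -0.68 axis z 107.9 mm Fu 0.5 Fv -0.3
rod 16 edges [-8.14  8.05] mid slope deg 0.24 mid at x=0 0.3
block 20 edges [-36.38  35.4 ] mid slope deg 0.24 mid at x=0 -0.71
mat 10 edges [-54.02  53.19] mid slope deg 0.39 mid at x=0 -0.11
rod tip / mat end x(z=.11) [np.float64(-0.04911873090267179), np.float64(-0.0076614432334899275)]
block back x(z=.146) [np.float64(-0.0495719287395477), np.float64(-0.0028938773795961666)]
```

play_rows(increments=[[0,0,0.5,0,0],[0,0,0.8,0,0],[0,0,0.8,0,0],[0,0,0.8,0,0],[0,0,0.5,0,0],[0,0,0.3,0,0],[0,0,0.15,0,0],[0,0,0.1,0,0],[0,0,0,0,0]])

```text
time_s: 21.55
position: [0.4123, 0.2883, 0.024]
eef_rot: [0.633, 0.774, 0.0, 0.0]
ft_force: [0.0, 0.0, -2.6]
grip_width: 0.0128
finger_force: 55.0
```

```bash
python3 - <<'E'
from lat import *
where()
E
```

```text
t 21.55 pos [0.4123 0.2883 0.024 ] toolx yaw 101.44 zaxis [ 0.001  0.    -1.   ] q6 0.18 F [ 0.   0.  -2.6] w 12.8 54.99885857105255
grasp stand x -210.0 v -0.35 axis z 29.2 mm Fu -0.0 Fv 0.0
```

play_rows(increments=[[0,0,0.1,0,0],[0,0,0.08,0,0],[0,0,0,0,0]])

```text
time_s: 21.85
position: [0.412, 0.2882, 0.0201]
eef_rot: [0.633, 0.774, -0.0, -0.0]
ft_force: [-0.4, -0.5, -3.3]
grip_width: 0.0126
finger_force: 55.0
```

play_rows(increments=[[0,0,0,0,18],[0,0,0,0,24],[0,0,0,0,40],[0,0,0,0,40],[0,0,0,0,40],[0,0,0,0,40],[0,0,0,0,40]])

```text
time_s: 22.55
position: [0.4121, 0.2882, 0.0201]
eef_rot: [0.633, 0.774, 0.0, 0.0]
ft_force: [-0.2, -0.2, 0.6]
grip_width: 0.0403
finger_force: 0.0
```

play_rows(increments=[[0,0,-0.3,0,40],[0,0,-0.6,0,40],[0,0,-1,0,40],[0,0,-1,0,40],[0,0,-1,0,40],[0,0,-1,0,40],[0,0,-1,0,40],[1,0,-1,0,40],[1,0,0,0,40],[1,0,0,0,40],[1,0,0,0,40],[0,0,0,0,40]])

```text
time_s: 23.75
position: [0.396, 0.3682, 0.1594]
eef_rot: [0.632, 0.775, 0.001, 0.0]
ft_force: [0.3, -0.7, 0.8]
grip_width: 0.0399
finger_force: 0.0
```

```bash
python3 - <<'E'
from lat import *
where()
t=snap('top');im=cv2.cvtColor(t['image'],cv2.COLOR_RGB2BGR)
s=snap('side');b=cv2.cvtColor(s['image'],cv2.COLOR_RGB2BGR)
cv2.imwrite('pics/g6.png',np.hstack([cv2.resize(im[170:290,150:270],(400,400),interpolation=2),cv2.resize(b[130:330,170:370],(400,400),interpolation=2)]))
E
```

```text
t 23.75 pos [0.396  0.3682 0.1594] toolx yaw 101.58 zaxis [ 0.001  0.001 -1.   ] q6 0.34 F [ 0.3 -0.7  0.8] w 39.9 0.0
grasp stand x -291.5 v -0.61 axis z 164.6 mm Fu 0.8 Fv 0.2
```

View pics/g6.png

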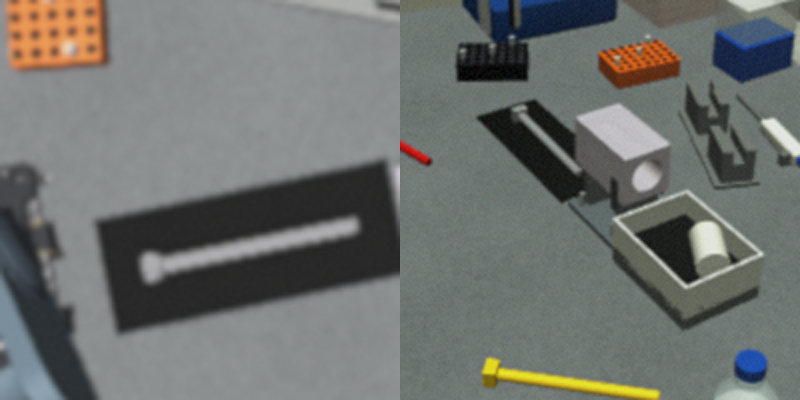

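The rod lies wholly on the mat (top crop (150,267) to (355,226)), the adapter is in the tray, and the arm is clear of everything.

play_rows(increments=[[0,0,0,0,40],[0,0,0,0,40],[0,0,0,0,40],[0,0,0,0,40],[0,0,0,0,40]])

```text
time_s: 24.35
position: [0.3963, 0.3664, 0.1581]
eef_rot: [0.633, 0.774, -0.0, 0.0]
ft_force: [-0.0, 0.1, -0.0]
grip_width: 0.04
finger_force: 0.0
```

```bash
python3 -c "
from h import *
print(bot.job_done())"
```

```text
the job is handed in; nothing more can be done
None
```

The job is handed in at 24.4 s of the 64 s allowed: the adapter is out of the well and in the catch tray, the steel rod lies released on the mat, and the arm is clear. No verdict came back.

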